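Pin the balance column and hang its weighing basket

TASK

Get the column spring balance ready: take the tapered pin from its block and drive it fully home through the column plate and the base, so that their holes are pulled into line. Then hang the weighing basket by its crossbar in the balance's hook and, still holding the basket, tug it gently down until the hook has sunk about 2.5 cm below its empty height (never more than 4 cm) to confirm that it is held; let the hook rise again before you let go of the basket. Leave the beaker, bottle and jar where they are.

Things in the scene. Friction and masses are not known exactly. Their poses are not given: they have to be found in the camera images.
- stand: fixed base of the spring balance, a grey slab 160 (x) x 260 (y) x 40 high; origin at the centre of its underside on the bench; -x is its front (the side to which the hook points), y along its length. Through hole 21 dia at x -20, y -80.
- base_hole (a point): centre of the hole's mouth in the top face of the base (40 above the bench), just under the column plate. The hole goes through to the bench.
- column (a joint): sideways offset of the column plate on the base (m, positive along the stand's +y); 0 = holes in line. Starts 3 to 5.5 mm off. It slides with about 3 N of friction; driving the pin moves it.
- plate_hole (a point): centre of the hole's mouth (21 dia) in the top face of the column plate, 52 above the bench. The aluminium plate is 130 x 230 x 12 thick, lies on the base and carries the column, the hook and this hole, and slides only along the stand's y. The hole lies 135 to the stand's -y side of the hook.
- hook (a joint): how far the hook has sunk (m): 0 = top, unloaded; grows downward to 0.05 at the stop. Spring 250 N/m; the basket alone sinks it 4 to 8 mm. The hook's carriage runs on the column, 22 square, axis 85 behind the cradle, top 34 above it.
- cradle (a point): axis of the crossbar when it rests in the hook: in the bottom of a V cradle (sides 40 deg) of steel strip 18 wide (stand's y), 4 thick; 215 above the bench unloaded. The strip's open tip is 18 in front (stand -x) and 10 above this point; behind, the strip runs back 10 above it to the carriage, 65 behind. The bar must come from the front or above, at least 16 above this point, then down.
- basket: loose steel basket, 60 (x) x 80 (y) x 50 high, about 0.18 kg, standing on the bench with a wire bail over it; origin at the centre of its underside, z up. The bail: two wires 6 dia at y -37 and +37, and between their tops the round crossbar. Either way round will do. Hanging, its y lies along the stand's y.
- basket_bar (a point): middle of the crossbar, on its axis: 8 dia, along the basket's y, 105 above the underside. The window under it (above the basket's rim) is 51 high and 68 wide; the hook enters it along the basket's x.
- basket_tab (a point): grip point on the white grip block that stands on the middle of the crossbar, 142 above the underside; the block is 16 (x) x 22 (y) and reaches from 105 to 157 above the underside.
- taper_pin: loose steel pin, 0.12 kg, upright in its block; z up. Origin on its axis at the underside of the head. Head 26 dia for the lowest 6, above that 24 dia, 45 high in all. Below: 20 dia for 22, then tapering to 5 dia at the tip, 50 below the origin. Fully home the underside of the head lies on the column plate.
- pin_block: fixed plastic block 60 x 60 x 54 high, the pin stands in its through hole (23 dia), the head resting on its top; origin at the centre of its underside.
- beaker: loose glass beaker, 68 dia, 90 high, bystander; origin at its underside
- bottle: loose clear bottle, 60 dia, 140 high, bystander; origin at its underside
- jar: loose small amber jar, 52 dia, 50 high, bystander; origin at its underside

How it is judged:
By the outcome, as a careful person would: the job done as asked, in the order asked, and still so for the second after the job is handed in, with the robot touching nothing.
It also fails if it takes over 72 s, if anything falls off the work surface, if the arm or the gripper's body presses on something with over 40 N, if the wrist force passes 120 N, or if a joint passes its speed limit or range.

ROBOT

A 6-joint arm with a two-finger parallel gripper is mounted at the origin on the work surface. World frame = base frame: x ahead of the robot, y to its left, z up, the work surface at z = 0. Lengths are in m, angles in rad, forces in N, time in s.
With the tool pointing down it reaches from about 0.25 to 0.775 m from the base axis. Payload 4 kg.
Tool frame: the origin (TCP) lies midway between the tips of the shut fingers; the grasp point (between the pads) lies hold_point_z behind it (hold_point_z is the distance from the TCP to the grasp point, in m); z points along the fingers, y is the line along which they close (so a half turn about z gives the same grasp; the last joint's range is limited). The gripper opens to 85 mm and grips with 20 to 120 N. Pads are 22 mm wide; open, the fingers measure 114 mm over their backs; the gripper's body (76 mm by 85 mm) begins 54 mm behind the grasp point. The pads swing forward as they close: fully open they stand 13 mm farther back than shut.
Start: joints at [1.212, 0.087, 1.371, -0, 1.684, -0.103], TCP at [0.139, 0.532, 0.231] pointing down, gripper open.
Joint ranges: [-3.1, 3.1], [-0.76, 2.03], [0.27, 2.55], [-1.08, 4.22], [0.17, 2.65], [-2.57, 2.57]. Speed limits (rad/s): [2.79, 2.79, 3.14, 3.14, 3.14, 3.14].

INTERFACE

Orientations are given as a unit quaternion [x, y, z, w].
In Python, from station import * gives the robot as it stands.
- The arm moves only by the tool move_arm, never from a script. Its argument "rows" is a list that holds one entry, the list of rows, each a list of 7 numbers: the shift along the tool's x, y, z in m, then the turn, a rotation vector about the tool's x, y, z in degrees, then the finger opening in m, from 0 to 0.0854. In form: [[[tx, ty, tz, wx, wy, wz, hand], ...]]. A call has 1 to 20 rows; each row shifts and turns the commanded pose from where the row before left it, along the tool's axes as they then stand; what a row does not reach is not made up. A row lasts 1/12 s, in which the tool goes at most 41.7 mm and 7.16 degrees, less where a joint would pass 70% of its speed; a pose out of reach is approached as far as the arm can. A call is refused whole if a number of a shift passes 0.0417 or a number of a turn 7.16, either way. A call with a gripper value outside its range is refused whole. The fingers move at their own pace and stop on an object; the grip force is fixed at half the most. Time passes only in rows, so rows that do not move let the fingers close. It gives the time, the measured TCP pose, the force, the opening and the grip force at its end, in the units of the state.
- sense(): the state, without advancing time (a new reading comes with each control period).
- grab_frame(name): name is "scene" or "top"; returns (picture, depth): 384x512x3 uint8, red, green, blue; 384x512 float32, m along the optical axis (not along the pixel's ray), 0 where there is no reading.
- get_calibration(name): a dict with "intrinsics" (3x3 intrinsics, pixels), "R" (3x3) and "t" (3): a world point X has camera coordinates R X + t. Camera axes: x right, y down, z forward; pixel columns grow to the right and rows downward; lengths in m; the calibration is good to about 2 mm. A picture is of the moment at which its call begins. get_calibration takes no time and is no camera call.
- close_job(): hands the job in; it is judged then, once.
Trained networks look in the newest picture that a camera, given by its name, has taken for a name from the list of things; names that differ only in an ending like _2 or _b are one class to them, and where a whole thing is asked for, a point or a joint stands for the part that bears it (a point fixed in the world has none). Each returns a list of dicts, best first, with "conf" (0 to 1); they miss things now and then, are a little off and sometimes report something else, mostly with a low value. They report only what shows in the picture. A call takes as long as a camera call.
- trace(camera, target): "pixels" (384x512 bool, what is visible of it) and "centre" ([column, row] in pixels, amid what is visible of it).
The state is a dict: "clock": time; "q": joint angles; "dq": joint speeds; "tau": joint torques, N m; "position": TCP position; "eef_rot": TCP orientation; "force": force on the tool from outside, world axes, zero at the start; "moment": the same for the moment, N m; "width": finger opening in m; "grasp_force": force on a finger pad.
Only numpy, scipy, OpenCV 4.12 (cv2) and the standard library are available. Lean on these libraries where they do the work, as an engineer would, in place of code of your own. Each camera call takes 0.05 s, during which the arm holds its last target. There are 200 camera calls.

## Working session

There is one attempt and no reset: what is moved stays moved. The work goes in short steps, Python scripts to look and compute and a tool call to move; the robot and the scene stay as the last step left them, time stands still between calls to the robot, and variables do not carry over. Pictures are saved under pics/ and viewed, at most 10 in all, crops included, and the job is handed in when it is done.

Besides the shell and the picture viewer there is one more tool, called as a command line: name --argument value ..., lists and objects as JSON in quotes. move_arm: Moves the arm, as the interface text tells. Its arguments: {"type":"object","properties":{"rows":{"type":"array","items":{"type":"array","items":{"type":"array","items":{"type":"number"}}}}},"required":["rows"]}

```bash
mkdir -p pics; ls; cat > h.py <<'E'
from station import *
import numpy as np, cv2
def cal(n):
    c=get_calibration(n); return np.array(c["intrinsics"]),np.array(c["R"]),np.array(c["t"])
def cloud(n,d):
    K,R,t=cal(n); v,u=np.mgrid[:384,:512]
    P=np.stack([(u-K[0,2])/K[0,0]*d,(v-K[1,2])/K[1,1]*d,d],-1)
    return (P-t)@R
def proj(n,X):
    K,R,t=cal(n); p=(R@np.asarray(X)+t); p=K@p; return p[:2]/p[2]
E
python3 - <<'E'
from h import *
s=sense(); print({k:np.round(v,3) for k,v in s.items()})
for n in("scene","top"):
    im,d=grab_frame(n); cv2.imwrite(f"pics/{n}0.png",im[...,::-1]); np.savez(f"{n}0.npz",im=im,d=d)
    K,R,t=cal(n); print(n,K.round(1).tolist(),(-R.T@t).round(3),R[2].round(2))
    P=cloud(n,d)
    for o in ["stand","column","hook","basket","basket_tab","taper_pin","pin_block","plate_hole","beaker","bottle","jar"]:
        for r in trace(n,o)[:2]:
            m=r["pixels"]&(d>0)
            if m.sum()==0: print(o,r["conf"],"no"); continue
            Q=P[m]; print(o,round(r["conf"],2),np.round(r["centre"]),m.sum(),np.median(Q,0).round(3),np.percentile(Q,3,axis=0).round(3),np.percentile(Q,97,axis=0).round(3))
E
```

```text
pics
{'clock': np.float64(0.0), 'q': array([ 1.212,  0.088,  1.372,  0.   ,  1.684, -0.103]), 'dq': array([-0.   , -0.002,  0.   ,  0.002,  0.001, -0.   ]), 'tau': array([-0.0000e+00, -3.5187e+01, -3.1327e+01, -0.0000e+00,  1.1000e-02,
       -0.0000e+00]), 'position': array([0.139, 0.532, 0.23 ]), 'eef_rot': array([ 0.128,  0.992, -0.001, -0.   ]), 'force': array([ 0.424, -0.528, -0.183]), 'moment': array([-0.013, -0.02 , -0.051]), 'grasp_force': np.float64(0.0), 'width': np.float64(0.085)}
scene [[478.8, 0.0, 255.0], [0.0, 478.8, 191.5], [0.0, 0.0, 1.0]] [1.179 0.491 0.986] [-0.54 -0.44 -0.72]
stand 0.59 [262. 246.] 6567 [0.642 0.098 0.052] [ 0.54  -0.07   0.012] [0.697 0.177 0.23 ]
column 0.74 [268. 243.] 4672 [0.629 0.098 0.053] [ 0.546 -0.054  0.043] [0.68  0.163 0.24 ]
hook 0.68 [279. 214.] 564 [0.642 0.111 0.224] [0.556 0.078 0.205] [0.676 0.124 0.231]
hook 0.57 [264. 247.] 6862 [0.641 0.098 0.052] [ 0.534 -0.073  0.006] [0.698 0.178 0.231]
basket 0.64 [208. 160.] 981 [ 0.464 -0.264  0.036] [ 0.428 -0.307  0.003] [ 0.498 -0.222  0.154]
basket_tab 0.72 [210. 160.] 1018 [ 0.464 
[... 1403 characters left out ...]
06 0.063 0.052] [ 0.536 -0.048  0.045] [0.669 0.164 0.234]
pin_block 0.88 [164. 243.] 376 [0.442 0.273 0.052] [0.414 0.25  0.01 ] [0.471 0.311 0.058]
pin_block 0.3 [244. 196.] 4511 [0.601 0.055 0.05 ] [ 0.519 -0.068  0.031] [0.682 0.173 0.229]
plate_hole 0.8 [242. 189.] 3381 [0.606 0.063 0.052] [ 0.536 -0.051  0.044] [0.67  0.164 0.233]
beaker 0.82 [139. 170.] 491 [0.662 0.38  0.046] [ 0.626  0.341 -0.001] [0.686 0.401 0.09 ]
bottle 0.82 [361. 166.] 408 [ 0.686 -0.308  0.094] [ 0.668 -0.339  0.02 ] [ 0.713 -0.289  0.142]
jar 0.55 [243. 195.] 4565 [0.601 0.054 0.05 ] [ 0.519 -0.071  0.024] [0.68  0.174 0.229]
jar 0.48 [246. 247.] 224 [0.438 0.045 0.048] [0.417 0.023 0.017] [0.461 0.066 0.053]
```

```bash
sleep 1; ls pics
```

```text
scene0.png
top0.png
```

```bash
python3 - <<'E'
import cv2
a=cv2.imread("pics/scene0.png")[110:310,110:420]; b=cv2.imread("pics/top0.png")[110:290,110:400]
cv2.imwrite("pics/s1.png",cv2.resize(a,None,fx=2.5,fy=2.5,interpolation=2)); cv2.imwrite("pics/t1.png",cv2.resize(b,None,fx=2.7,fy=2.7,interpolation=2))
E
```

```text
(no output)
```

View pics/s1.png

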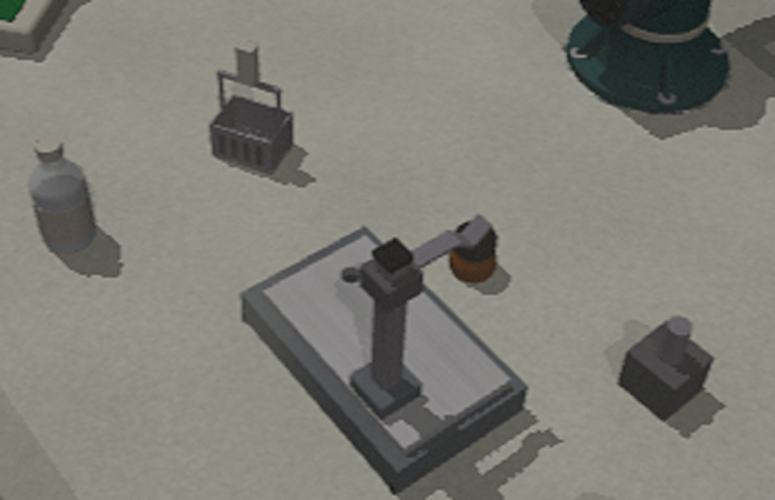

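View pics/t1.png

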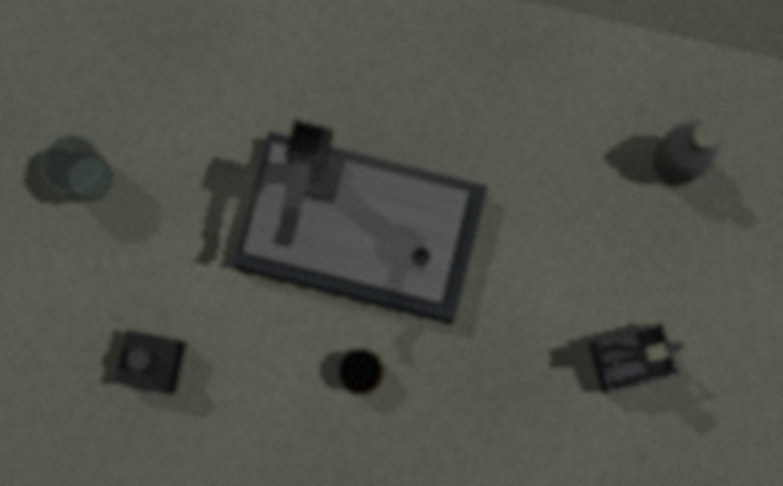

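The scene view shows the pin upright in its block at right, the stand in the middle with the plate hole at about (350,274) in the crop, and the basket at upper left with its tab upward. In the top view the hole is at about (421,256), the pin head at (138,358) and the basket tab at (657,351).

```bash
cat > m1.py <<'E'
from h import *
import sys
tag=sys.argv[1] if len(sys.argv)>1 else "0"
D={n:np.load(f"{n}{tag}.npz") for n in("scene","top")}
C={n:cloud(n,D[n]["d"]) for n in D}
def box(P,lo,hi): return P[((P>lo)&(P<hi)).all(-1)]
def rect(Q):
    r=cv2.minAreaRect((Q[:,:2]*1000).astype(np.float32)); return np.round(r[0],1),np.round(r[1],1),round(r[2],1)
def ray(n,uv,z):
    K,R,t=cal(n); c=-R.T@t; d=R.T@np.linalg.inv(K)@np.array([*uv,1]); return c+d*(z-c[2])/d[2]
if __name__=="__main__":
  for n in D:
    P=C[n].copy(); P[D[n]["d"]==0]=9
    print(n)
    print(" bench z",np.median(box(P,[.3,-.2,-.02],[.5,.0,.02])[:,2]).round(4))
    print(" plate",rect(box(P,[.5,-.1,.048],[.72,.2,.057])), "slab+plate",rect(box(P,[.48,-.12,.034],[.74,.22,.06])))
    q=box(P,[.4,.24,.092],[.48,.32,.11]); print(" pintop",len(q),q.mean(0).round(4),rect(q))
    q=box(P,[.4,.24,.05],[.48,.32,.06]); print(" blocktop",len(q),q.mean(0).round(4),rect(q))
    q=box(P,[.5,.06,.19],[.6,.16,.26]); print(" hookfront",len(q),rect(q),q[:,2].min(),q[:,2].max())
    q=box(P,[.5,.06,.20],[.63,.16,.236]); print(" strip",len(q),rect(q))
    q=box(P,[.6,.06,.24],[.7,.16,.28]); print(" carriage top",len(q),q.mean(0),rect(q))
    q=box(P,[.4,-.32,.15],[.52,-.2,.17]); print(" tabtop",len(q),q.mean(0).round(4),rect(q))
    q=box(P,[.4,-.32,.045],[.52,-.2,.06]); print(" rim",len(q),q.mean(0).round(4),rect(q))
    q=box(P,[.4,-.32,.098],[.52,-.2,.113]); print(" bar",len(q),q.mean(0).round(4),rect(q))
    q=box(P,[.4,.0,.04],[.5,.1,.06]); print(" jar",rect(q))
    # hole: dark blob on plate
    g=cv2.cvtColor(D[n]["im"],cv2.COLOR_RGB2GRAY).astype(float)
    u0,v0=np.round(proj(n,[.57,-.025,.052])).astype(int); print(" guess",u0,v0)
    w=g[v0-14:v0+15,u0-14:u0+15]; print(w.min(),np.median(w))
    m=w<.6*np.median(w); k,l,st,ce=cv2.connectedComponentsWithStats(m.astype(np.uint8))
    for i in range(1,k):
        if st[i,4]>5: print("  blob",st[i],ray(n,ce[i]+[u0-14,v0-14],.052).round(4))
E
python3 m1.py
```

```text
scene
 bench z 0.0007
 plate (array([603.8,  51.5]), array([233.1, 134. ]), 77.7) slab+plate (array([601.9,  46.8]), array([263.7, 163.5]), 77.5)
 pintop 82 [0.4418 0.2791 0.0982] (array([439.6, 278.7]), array([24.8, 23. ]), 12.3)
 blocktop 393 [0.4466 0.2808 0.0541] (array([441.1, 278.7]), array([62.1, 62.9]), 79.4)
 hookfront 156 (array([577. , 114.1]), array([20.5, 49.8]), 76.4) 0.20923554945873493 0.2280554929044922
 strip 257 (array([591.1, 111.3]), array([20.6, 78.3]), 77.5)
 carriage top 148 [0.65701614 0.09839433 0.24835701] (array([656.,  97.]), array([26.6, 24.8]), 77.7)
 tabtop 50 [ 0.462  -0.2628  0.1558] (array([ 461.9, -265.2]), array([19.2, 23.9]), 19.1)
 rim 150 [ 0.4634 -0.2646  0.0493] (array([ 461.4, -265.4]), array([67. , 81.7]), 14.2)
 bar 66 [ 0.4622 -0.2635  0.1075] (array([ 463.6, -264.5]), array([12.3, 79.8]), 16.1)
 jar (array([437.5,  44.4]), array([43.8, 42.5]), 37.2)
 guess 249 220
33.0 123.0
  blob [ 12   2  17  27 196] [ 0.5569 -0.0046  0.052 ]
top
 bench z -0.001
 plate (array([600.3,  55.8]), array([233.4, 142.2]), 77.6) slab+plate (array([605.1,  51.
[... 220 characters left out ...]
 (array([577.1, 118.5]), array([18.2, 47. ]), 77.1) 0.2062893546325748 0.23070581575409813
 strip 194 (array([592.5, 114.9]), array([18.3, 78.7]), 76.8)
 carriage top 97 [0.65635097 0.10000481 0.24858096] (array([656.8, 100.2]), array([25.7, 27. ]), 79.0)
 tabtop 47 [ 0.4629 -0.2614  0.1557] (array([ 463.1, -261.7]), array([15.4, 20.9]), 15.5)
 rim 85 [ 0.4645 -0.2627  0.049 ] (array([ 463.4, -262.5]), array([59.8, 80.7]), 16.8)
 bar 49 [ 0.4618 -0.258   0.107 ] (array([ 462.3, -262.7]), array([15.1, 78.4]), 12.3)
 jar (array([440.5,  44.9]), array([42.9, 44.3]), 46.8)
 guess 267 204
20.0 74.0
  blob [22  2  7 27 93] [ 0.5584 -0.0614  0.052 ]
  blob [10 12  6  6 29] [ 0.5687 -0.0194  0.052 ]
```

move_arm --rows '[[[-0.0297, -0.0139, 0, 0, 0, 0, 0.085], [-0.0297, -0.0139, 0, 0, 0, 0, 0.085], [-0.0297, -0.0139, 0, 0, 0, 0, 0.085], [-0.0297, -0.0139, 0, 0, 0, 0, 0.085], [-0.0297, -0.0139, 0, 0, 0, 0, 0.085], [-0.0297, -0.0139, 0, 0, 0, 0, 0.085], [-0.0297, -0.0139, 0, 0, 0, 0, 0.085], [-0.0297, -0.0139, 0, 0, 0, 0, 0.085], [-0.0297, -0.0139, 0, 0, 0, 0, 0.085], [-0.0297, -0.0139, 0, 0, 0, 0, 0.085], [-0.0297, -0.0139, 0, 0, 0, 0, 0.085], [-0.0297, -0.0139, 0, 0, 0, 0, 0.085], [0, 0, 0.02, 0, 0, 0, 0.085], [0, 0, 0.02, 0, 0, 0, 0.085]]]'

```text
clock: 2.37
position: [0.4442, 0.2795, 0.1924]
eef_rot: [0.129, 0.992, 0.001, 0.002]
force: [0.6, 0.5, -1.0]
width: 0.0849
grasp_force: 0.0
```

```bash
cat > st.py <<'E'
from h import *
import sys
from scipy.spatial.transform import Rotation as Ro
s=sense(); R=Ro.from_quat(s["eef_rot"]).as_matrix()
print({k:np.round(s[k],4).tolist() for k in("clock","q","position","force","moment","width","grasp_force")}); print("tool axes",R.T.round(3).tolist())
if len(sys.argv)>3:
    d=np.array(sys.argv[1:4],float)-s["position"]; print("tool shift to target",(R.T@d).round(4))
E
python3 st.py .4415 .2804 .08
python3 - <<'E'
import station; print([ (k,getattr(station,k)) for k in dir(station) if "hold" in k.lower() or k.isupper()], dir(station))
E
```

```text
{'clock': 2.3667, 'q': [0.4535, 0.0392, 1.4985, -0.0001, 1.5999, -0.8577], 'position': [0.4442, 0.2795, 0.1924], 'force': [0.6197, 0.4757, -0.9565], 'moment': [0.0598, -0.0044, 0.0322], 'width': 0.0849, 'grasp_force': 0.0}
tool axes [[-0.966, 0.257, -0.003], [0.257, 0.966, 0.003], [0.004, 0.002, -1.0]]
tool shift to target [ 3.200e-03 -1.000e-04  1.124e-01]
[('hold_point_z', 0.0187)] ['Unreachable', '__builtins__', '__cached__', '__doc__', '__file__', '__loader__', '__name__', '__package__', '__spec__', 'close_job', 'get_calibration', 'grab_frame', 'hold_point_z', 'sense', 'trace']
```

move_arm --rows '[[[0.003, 0, 0.025, 0, 0, 0, 0.085], [0, 0, 0.025, 0, 0, 0, 0.085], [0, 0, 0.025, 0, 0, 0, 0.085], [0, 0, 0.02, 0, 0, 0, 0.085], [0, 0, 0.02, 0, 0, 0, 0.085], [0, 0, 0.016, 0, 0, 0, 0.085], [0, 0, 0, 0, 0, 0, 0.085], [0, 0, 0, 0, 0, 0, 0.0], [0, 0, 0, 0, 0, 0, 0.0], [0, 0, 0, 0, 0, 0, 0.0], [0, 0, 0, 0, 0, 0, 0.0], [0, 0, 0, 0, 0, 0, 0.0], [0, 0, 0, 0, 0, 0, 0.0]]]'

```text
clock: 3.45
position: [0.4397, 0.2815, 0.0619]
eef_rot: [0.128, 0.992, 0.0, 0.001]
force: [-0.5, -1.1, 4.0]
width: 0.0226
grasp_force: 62.2
```

```bash
python3 st.py .4415 .2804 .08
```

```text
{'clock': 3.45, 'q': [0.4612, 0.1214, 1.6786, -0.0004, 1.3393, -0.8537], 'position': [0.4397, 0.2815, 0.0619], 'force': [-0.5144, -1.091, 4.0395], 'moment': [-0.2559, 0.082, -0.0308], 'width': 0.0226, 'grasp_force': 62.1988}
tool axes [[-0.967, 0.253, -0.002], [0.253, 0.967, 0.001], [0.002, 0.001, -1.0]]
tool shift to target [-0.0021 -0.0006 -0.0181]
```

move_arm --rows '[[[0, 0, -0.01, 0, 0, 0, 0], [0, 0, -0.02, 0, 0, 0, 0], [0, 0, -0.025, 0, 0, 0, 0], [0, 0, -0.025, 0, 0, 0, 0], [0, 0, -0.02, 0, 0, 0, 0], [-0.0082, -0.02415, 0, 0, 0, 0, 0], [-0.0082, -0.02415, 0, 0, 0, 0, 0], [-0.0082, -0.02415, 0, 0, 0, 0, 0], [-0.0082, -0.02415, 0, 0, 0, 0, 0], [-0.0082, -0.02415, 0, 0, 0, 0, 0], [-0.0082, -0.02415, 0, 0, 0, 0, 0], [-0.0082, -0.02415, 0, 0, 0, 0, 0], [-0.0082, -0.02415, 0, 0, 0, 0, 0], [-0.0082, -0.02415, 0, 0, 0, 0, 0], [-0.0082, -0.02415, 0, 0, 0, 0, 0], [-0.0082, -0.02415, 0, 0, 0, 0, 0], [0, 0, 0, 0, 0, 0, 0], [0, 0, 0, 0, 0, 0, 0]]]'

```text
clock: 4.95
position: [0.4588, 0.0007, 0.1606]
eef_rot: [0.129, 0.992, 0.0, -0.0]
force: [0.4, 0.1, -0.0]
width: 0.0228
grasp_force: 62.8
```

```bash
python3 - <<'E'
from h import *
for n in("scene","top"):
    im,d=grab_frame(n); np.savez(f"{n}1.npz",im=im,d=d)
    s=sense(); p=s["position"]
    u,v=proj(n,[*p[:2],p[2]]).astype(int); print(n,u,v)
    b=im[max(0,v-60):v+60,u-75:u+75]; cv2.imwrite(f"pics/{n}1.png",cv2.resize(b[...,::-1],None,fx=5,fy=5,interpolation=2))
E
python3 st.py .568 -.022 .16
```

```text
scene 286 171
top 257 238
{'clock': 5.05, 'q': [-0.1198, -0.0927, 1.691, 0.0009, 1.5434, -1.4349], 'position': [0.4588, 0.0021, 0.1604], 'force': [-0.2477, -0.4407, -0.6745], 'moment': [-0.0126, 0.0025, 0.0267], 'width': 0.0227, 'grasp_force': 62.8312}
tool axes [[-0.967, 0.253, 0.0], [0.253, 0.967, 0.001], [-0.0, 0.001, -1.0]]
tool shift to target [-0.1118  0.0043  0.0004]
```

View pics/scene1.png

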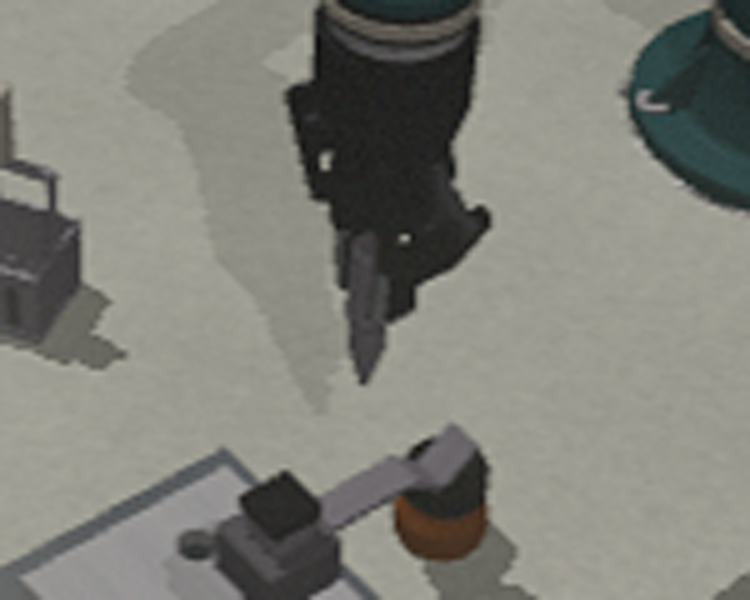

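The pin hangs straight in the gripper with its tip at about pixel (283.6,187.8) full-frame. The plate hole is at about (250.4,220), partly close to the carriage.

```bash
python3 - <<'E'
from h import *
from m1 import ray
s=sense()
print("tip scene",ray("scene",(283.4,187.3),s["position"][2]-.058).round(4), s["position"].round(4))
d=np.load("scene0.npz"); g=cv2.cvtColor(d["im"],cv2.COLOR_RGB2GRAY).astype(float)
w=g[212:230,238:262]; print(w.astype(int))
d=np.load("scene0.npz")
print("hole scene",ray("scene",(250.4,219.8),.052).round(4))
# TCP check top: finger/pin geometry
d=np.load("top0.npz"); g=cv2.cvtColor(d["im"],cv2.COLOR_RGB2GRAY); print(g[196:214,256:276])
E
```

```text
tip scene [ 0.4598 -0.0015  0.1024] [0.4588 0.0021 0.1604]
[[ 82  80  96 128 141 139 137 136 137 136 137 135 134 133 135 133 135 137
  137 139 118  61  33  39]
 [ 96 129 142 142 140 139 136 136 136 137 137 136 137 137 135 134 135 135
  138 143 128  84  40  36]
 [139 140 140 140 140 139 137 136 136 136 138 137 134 135 135 134 135 139
  124  89  71  68  56  39]
 [137 138 135 136 139 138 139 137 137 136 137 139 139 136 129 122 110  85
   70  71  75  71  64  51]
 [136 136 137 138 136 138 138 138 138 141 135 131 126 118 122 117  90  72
   72  74  75  73  61  60]
 [137 136 136 135 137 136 139 138 133 112  84  72  72  72  92  94  73  65
   71  75  74  75  69  61]
 [135 136 136 136 138 136 137 136 112  72  68  70  72  70  73  67  50  56
   68  75  78  73  66  52]
 [135 135 134 136 134 136 137 132 101  67  74  69  67  68  72  67  56  48
   56  67  75  76  74  76]
 [134 135 135 134 137 137 138 131 102  62  53  45  47  49  55  57  55  48
   48  55  67  74  75  76]
 [134 133 134 134 134 135 137 132 102  59  46  44  49  46  50  67  62  49
   47  47  54  70  73  75]
 [135 134 133 134 133 134 127 1
[... 1249 characters left out ...]
84 85]
 [72 74 73 72 74 69 58 42 28 20 20 27 51 68 84 85 86 86 86 85]
 [73 72 70 73 72 65 52 37 25 23 21 27 42 66 81 87 87 85 86 86]
 [71 70 73 71 70 68 52 37 27 28 32 32 43 67 81 86 86 87 85 88]
 [68 71 73 74 70 68 58 44 34 34 36 38 54 72 83 85 86 85 87 88]
 [70 71 69 70 71 71 63 54 44 37 41 51 64 78 84 84 84 84 85 82]
 [69 70 70 70 69 71 68 62 57 55 54 66 77 81 85 83 85 86 86 81]
 [69 67 71 70 71 72 72 73 68 66 66 74 81 86 85 83 85 86 88 82]
 [70 71 70 72 73 76 76 76 73 72 73 79 82 82 82 84 83 83 82 75]
 [71 73 69 72 77 81 82 80 79 78 77 81 82 82 83 84 81 84 81 71]
 [72 72 72 73 79 82 83 85 81 80 80 82 81 82 82 83 83 83 80 65]
 [72 71 73 75 83 83 83 85 84 84 84 85 83 84 84 83 83 84 81 62]]
```

move_arm --rows '[[[-0.0185, 0.0007, 0, 0, 0, 0, 0], [-0.0185, 0.0007, 0, 0, 0, 0, 0], [-0.0185, 0.0007, 0, 0, 0, 0, 0], [-0.0185, 0.0007, 0, 0, 0, 0, 0], [-0.0185, 0.0008, 0, 0, 0, 0, 0], [-0.0187, 0.0008, 0, 0, 0, 0, 0], [0, 0, 0, 0, 0, 0, 0], [0, 0, 0.015, 0, 0, 0, 0], [0, 0, 0.015, 0, 0, 0, 0], [0, 0, 0.01, 0, 0, 0, 0], [0, 0, 0.01, 0, 0, 0, 0], [0, 0, 0.006, 0, 0, 0, 0], [0, 0, 0, 0, 0, 0, 0], [0, 0, 0, 0, 0, 0, 0]]]'

```text
clock: 6.22
position: [0.5674, -0.0221, 0.1043]
eef_rot: [0.127, 0.992, 0.0, -0.0]
force: [-0.0, 0.8, -0.5]
width: 0.0223
grasp_force: 62.8
```

```bash
python3 - <<'E'
from h import *
im,d=grab_frame("scene"); 
cv2.imwrite("pics/s2.png",cv2.resize(im[150:270,190:340,::-1],None,fx=5,fy=5,interpolation=2))
E
python3 st.py .5675 -.0218 .08
```

```text
{'clock': 6.2667, 'q': [-0.139, 0.1848, 1.5151, 0.0001, 1.4406, -1.4542], 'position': [0.5679, -0.0223, 0.105], 'force': [0.6568, 0.0264, -1.727], 'moment': [-0.0012, -0.0239, -0.0118], 'width': 0.0224, 'grasp_force': 62.8311}
tool axes [[-0.968, 0.253, -0.001], [0.253, 0.968, 0.0], [0.001, -0.0, -1.0]]
tool shift to target [0.0006 0.0004 0.025 ]
```

View pics/s2.png

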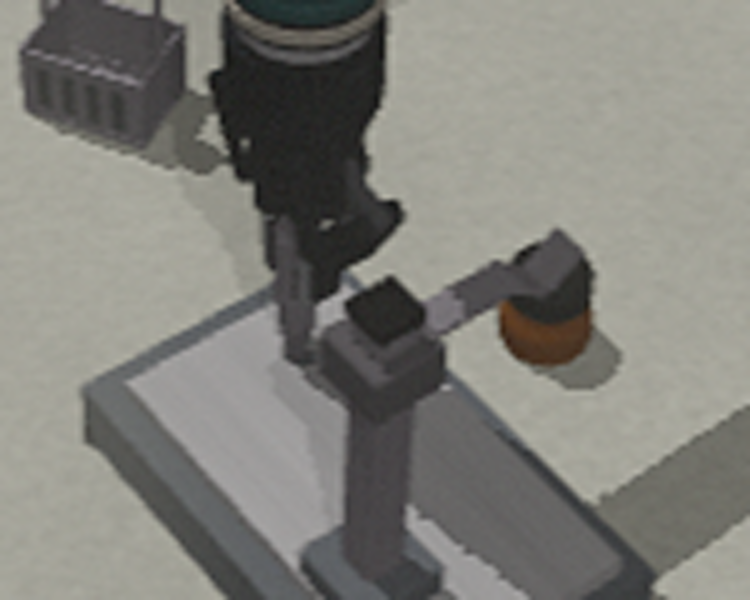

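The pin tip, at about (298,355) in the crop, is entering the hole and no force is felt yet.

move_arm --rows '[[[0, 0, 0.004, 0, 0, 0, 0], [0, 0, 0.004, 0, 0, 0, 0], [0, 0, 0.004, 0, 0, 0, 0], [0, 0, 0.004, 0, 0, 0, 0], [0, 0, 0.004, 0, 0, 0, 0], [0, 0, 0, 0, 0, 0, 0], [0, 0, 0, 0, 0, 0, 0]]]'

```text
clock: 6.85
position: [0.5667, -0.0214, 0.0833]
eef_rot: [0.127, 0.992, 0.001, -0.001]
force: [-2.0, 3.4, -1.9]
width: 0.0226
grasp_force: 62.8
```

```bash
python3 st.py
```

```text
{'clock': 6.85, 'q': [-0.1387, 0.2013, 1.5407, 0.0017, 1.4024, -1.4543], 'position': [0.5667, -0.0214, 0.0833], 'force': [-2.044, 3.4477, -1.9142], 'moment': [0.7927, 0.3739, 0.0648], 'width': 0.0226, 'grasp_force': 62.7758}
tool axes [[-0.968, 0.253, 0.003], [0.253, 0.968, 0.001], [-0.003, 0.002, -1.0]]
```

move_arm --rows '[[[0.001, 0, 0, 0, 0, 0, 0], [0, 0, 0.003, 0, 0, 0, 0], [0, 0, 0.003, 0, 0, 0, 0], [0, 0, 0, 0, 0, 0, 0], [0, 0, 0, 0, 0, 0, 0]]]'

```text
clock: 7.27
position: [0.5661, -0.0221, 0.0785]
eef_rot: [0.128, 0.992, -0.0, -0.001]
force: [-4.1, 2.7, 3.2]
width: 0.0225
grasp_force: 63.3
```

```bash
python3 st.py
```

```text
{'clock': 7.2667, 'q': [-0.139, 0.2031, 1.5487, -0.0002, 1.391, -1.454], 'position': [0.5661, -0.0221, 0.0785], 'force': [-4.1262, 2.726, 3.2279], 'moment': [0.4751, 0.8673, -0.0063], 'width': 0.0225, 'grasp_force': 63.2922}
tool axes [[-0.967, 0.253, 0.001], [0.253, 0.967, -0.0], [-0.001, -0.0, -1.0]]
```

move_arm --rows '[[[0.0015, 0, 0, 0, 0, 0, 0], [0, 0, 0.003, 0, 0, 0, 0], [0, 0, 0.003, 0, 0, 0, 0], [0, 0, 0, 0, 0, 0, 0], [0, 0, 0, 0, 0, 0, 0]]]'

```text
clock: 7.68
position: [0.5654, -0.0231, 0.0729]
eef_rot: [0.128, 0.992, -0.001, 0.001]
force: [-3.5, -2.0, 4.0]
width: 0.0225
grasp_force: 63.4
```

```bash
python3 st.py
```

```text
{'clock': 7.6833, 'q': [-0.1396, 0.2052, 1.5582, -0.0026, 1.3771, -1.4537], 'position': [0.5654, -0.0231, 0.0729], 'force': [-3.472, -2.0028, 3.9907], 'moment': [-0.4582, 0.6647, -0.0436], 'width': 0.0225, 'grasp_force': 63.4192}
tool axes [[-0.967, 0.253, -0.001], [0.253, 0.967, -0.002], [0.001, -0.003, -1.0]]
```

move_arm --rows '[[[0.001, -0.001, 0, 0, 0, 0, 0], [0, 0, 0.003, 0, 0, 0, 0], [0, 0, 0.002, 0, 0, 0, 0], [0, 0, 0, 0, 0, 0, 0], [0, 0, 0, 0, 0, 0, 0]]]'

```text
clock: 8.1
position: [0.5647, -0.024, 0.0677]
eef_rot: [0.128, 0.992, -0.001, 0.001]
force: [-1.3, -4.8, 2.6]
width: 0.0228
grasp_force: 62.9
```

```bash
python3 st.py
```

```text
{'clock': 8.1, 'q': [-0.1413, 0.2074, 1.5665, -0.0026, 1.3654, -1.4553], 'position': [0.5647, -0.024, 0.0677], 'force': [-1.3059, -4.7939, 2.6473], 'moment': [-1.0163, 0.23, 0.0115], 'width': 0.0228, 'grasp_force': 62.9269}
tool axes [[-0.967, 0.253, -0.003], [0.253, 0.967, -0.002], [0.002, -0.003, -1.0]]
```

move_arm --rows '[[[0.0005, -0.001, 0, 0, 0, 0, 0], [0, 0, 0.003, 0, 0, 0, 0], [0, 0, 0.003, 0, 0, 0, 0], [0, 0, 0, 0, 0, 0, 0], [0, 0, 0, 0, 0, 0, 0]]]'

```text
clock: 8.52
position: [0.5643, -0.0241, 0.0615]
eef_rot: [0.128, 0.992, -0.001, 0.001]
force: [1.9, -5.1, 2.3]
width: 0.0225
grasp_force: 62.9
```

```bash
python3 st.py
```

```text
{'clock': 8.5167, 'q': [-0.1424, 0.2118, 1.5745, -0.0012, 1.3524, -1.457], 'position': [0.5643, -0.0241, 0.0615], 'force': [1.8851, -5.0912, 2.3253], 'moment': [-1.0589, -0.3087, -0.0053], 'width': 0.0225, 'grasp_force': 62.9054}
tool axes [[-0.967, 0.253, -0.003], [0.253, 0.967, -0.001], [0.003, -0.002, -1.0]]
```

move_arm --rows '[[[0, -0.001, 0, 0, 0, 0, 0], [0, 0, 0.002, 0, 0, 0, 0], [0, 0, 0.002, 0, 0, 0, 0], [0, 0, 0, 0, 0, 0, 0], [0, 0, 0, 0, 0, 0, 0]]]'

```text
clock: 8.93
position: [0.5643, -0.0242, 0.0598]
eef_rot: [0.127, 0.992, 0.0, 0.002]
force: [-0.4, -1.8, 11.1]
width: 0.0227
grasp_force: 64.3
```

```bash
python3 st.py
```

```text
{'clock': 8.9333, 'q': [-0.1435, 0.2127, 1.5771, 0.0003, 1.3482, -1.4587], 'position': [0.5643, -0.0242, 0.0598], 'force': [-0.4212, -1.8318, 11.0602], 'moment': [-0.6199, 0.1392, 0.0411], 'width': 0.0227, 'grasp_force': 64.3416}
tool axes [[-0.967, 0.253, -0.004], [0.253, 0.967, 0.001], [0.004, -0.0, -1.0]]
```

move_arm --rows '[[[0, 0, 0.002, 0, 0, 0, 0], [0, 0, 0, 0, 0, 0, 0], [0, 0, 0, 0, 0, 0, 0]]]'

```text
clock: 9.18
position: [0.5643, -0.0243, 0.0597]
eef_rot: [0.127, 0.992, 0.0, 0.002]
force: [-4.4, -2.1, 19.5]
width: 0.0226
grasp_force: 65.4
```

move_arm --rows '[[[0, 0, -0.003, 0, 0, 0, 0], [0, 0, 0, 0, 0, 0, 0.06], [0, 0, 0, 0, 0, 0, 0.06], [0, 0, 0, 0, 0, 0, 0.06], [0, 0, 0, 0, 0, 0, 0.06], [0, 0, -0.01, 0, 0, 0, 0.06], [0, 0, -0.025, 0, 0, 0, 0.06], [0, 0, -0.035, 0, 0, 0, 0.06], [0, 0, -0.035, 0, 0, 0, 0.06], [0, 0, -0.035, 0, 0, 0, 0.06], [0, -0.03, -0.035, 0, 0, 3, 0.06], [0, -0.03, -0.0, 0, 0, 3, 0.06], [0, -0.03, -0.0, 0, 0, 0, 0.06], [0, -0.03, -0.0, 0, 0, 0, 0.06], [0, -0.03, -0.0, 0, 0, 0, 0.06], [0, -0.03, -0.0, 0, 0, 0, 0.06], [0, 0, 0, 0, 0, 0, 0.06]]]'

```text
clock: 10.6
position: [0.5028, -0.1957, 0.2303]
eef_rot: [0.182, 0.983, -0.001, -0.0]
force: [0.1, 0.6, -0.5]
width: 0.06
grasp_force: 0.0
```

```bash
python3 - <<'E'
from h import *
for n in("scene","top"):
    im,d=grab_frame(n); np.savez(f"{n}2.npz",im=im,d=d)
    if n=="scene": cv2.imwrite("pics/s3.png",cv2.resize(im[110:270,150:350,::-1],None,fx=4,fy=3.75,interpolation=2))
    P=cloud(n,d); P[d==0]=9
    from m1 import box,rect
    q=box(P,[.52,-.07,.075],[.62,.02,.15]); print(n,"pin",len(q),rect(q) if len(q) else 0,np.percentile(q[:,2],[50,90,98]) if len(q) else 0)
    q=box(P,[.52,-.07,.090],[.62,.02,.15]); print("  top",q.mean(0))
    q=box(P,[.6,.06,.24],[.7,.16,.28]); print(" carriage top",len(q),q.mean(0),rect(q))
    q=box(P,[.5,.06,.20],[.63,.16,.236]); print(" strip",len(q),rect(q))
    q=box(P,[.4,-.32,.15],[.52,-.2,.17]); print(" tab",len(q),q.mean(0) if len(q) else 0)
E
python3 st.py .4627 -.2625 .3
```

```text
scene pin 104 (array([566.4, -24.9]), array([24.6, 23.3]), 47.8) [0.09492489 0.09911141 0.10072674]
  top [ 0.56663561 -0.02431302  0.09694225]
 carriage top 145 [0.65608971 0.09467076 0.24845431] (array([654.9,  93.7]), array([28.3, 25.5]), 77.7)
 strip 257 (array([590.3, 107.4]), array([21.2, 79.9]), 77.3)
 tab 45 [ 0.46175874 -0.26375647  0.15622462]
top pin 57 (array([567.6, -22. ]), array([23.2, 20.7]), 2.2) [0.09610046 0.09920459 0.10072398]
  top [ 0.5675742  -0.02173162  0.09645954]
 carriage top 98 [0.65540531 0.09651591 0.24768832] (array([655.9,  96.8]), array([25.8, 26.7]), 77.2)
 strip 201 (array([591.6, 111.4]), array([18.4, 78.8]), 76.9)
 tab 47 [ 0.46301758 -0.26132975  0.15573002]
{'clock': 10.7, 'q': [-0.4694, 0.0644, 1.3973, 0.0009, 1.6802, -1.6773], 'position': [0.5043, -0.192, 0.2302], 'force': [0.3553, 0.3844, -0.9807], 'moment': [0.0896, 0.0278, 0.0395], 'width': 0.0601, 'grasp_force': 0.0}
tool axes [[-0.935, 0.355, 0.0], [0.355, 0.935, 0.001], [0.0, 0.001, -1.0]]
tool shift to target [ 0.0139 -0.0806 -0.0699]
```

View pics/s3.png

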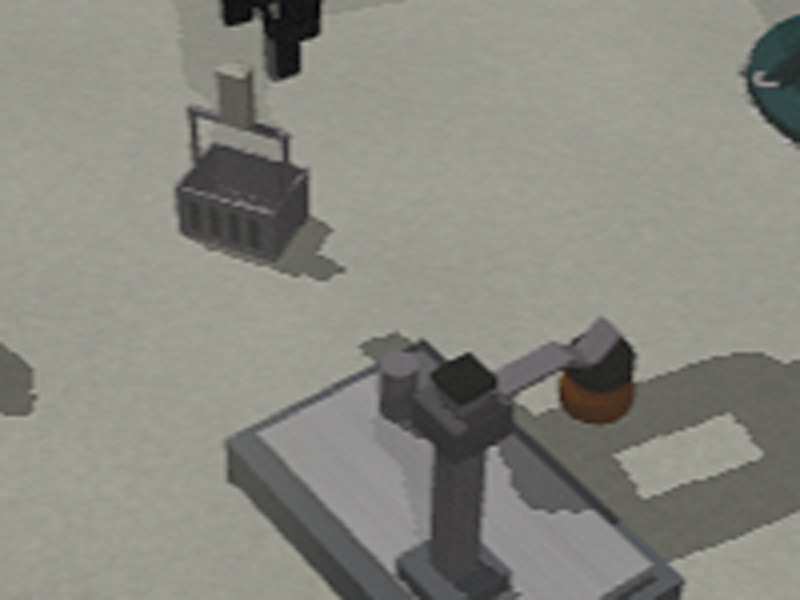

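The pin head now sits flush on the plate at crop (398,370), and the plate has moved back about 4 mm. The basket is untouched, with its tab at (235,95).

move_arm --rows '[[[0.0037, -0.0204, 0, 0, 0, 0, 0.06], [0.0037, -0.0204, 0, 0, 0, 0, 0.06], [0.0037, -0.0204, 0, 0, 0, 0, 0.06], [0.0037, -0.0204, 0, 0, 0, 0, 0.06], [0, 0, 0, 0, 0, -6.05, 0.06], [0, 0, 0, 0, 0, -6.05, 0.06], [0, 0, 0, 0, 0, -6.05, 0.06], [0, 0, 0, 0, 0, -6.05, 0.06], [0, 0, 0, 0, 0, -6.05, 0.06], [0, 0, 0, 0, 0, -6.05, 0.06], [0, 0, 0, 0, 0, 0, 0.06], [0, 0, 0, 0, 0, 0, 0.06], [0, 0, 0, 0, 0, 0, 0.06]]]'

```text
clock: 11.78
position: [0.4625, -0.2617, 0.23]
eef_rot: [-0.136, 0.991, 0.0, 0.0]
force: [-0.2, -0.1, 0.4]
width: 0.0601
grasp_force: 0.0
```

```bash
python3 st.py .4615 -.263 .1233
```

```text
{'clock': 11.7833, 'q': [-0.622, 0.046, 1.4169, 0.0004, 1.6787, -2.4648], 'position': [0.4625, -0.2617, 0.23], 'force': [-0.169, -0.1296, 0.3662], 'moment': [0.0154, 0.0137, 0.0092], 'width': 0.0601, 'grasp_force': 0.0}
tool axes [[-0.963, -0.269, -0.0], [-0.269, 0.963, 0.0], [0.0, 0.0, -1.0]]
tool shift to target [ 0.0013 -0.001   0.1067]
```

move_arm --rows '[[[0.0013, -0.001, 0.02, 0, 0, 0, 0.06], [0, 0, 0.025, 0, 0, 0, 0.06], [0, 0, 0.025, 0, 0, 0, 0.06], [0, 0, 0.02, 0, 0, 0, 0.06], [0, 0, 0.0165, 0, 0, 0, 0.06], [0, 0, 0, 0, 0, 0, 0.06], [0, 0, 0, 0, 0, 0, 0], [0, 0, 0, 0, 0, 0, 0], [0, 0, 0, 0, 0, 0, 0], [0, 0, 0, 0, 0, 0, 0], [0, 0, 0, 0, 0, 0, 0]]]'

```text
clock: 12.7
position: [0.4622, -0.2647, 0.1256]
eef_rot: [-0.136, 0.991, -0.002, 0.002]
force: [0.3, -0.2, 4.1]
width: 0.0213
grasp_force: 59.4
```

```bash
python3 st.py .4615 -.263 .1233
```

```text
{'clock': 12.7, 'q': [-0.6265, 0.0908, 1.5785, 0.0, 1.4679, -2.4702], 'position': [0.4622, -0.2647, 0.1256], 'force': [0.2566, -0.1971, 4.131], 'moment': [-0.092, -0.0256, 0.0388], 'width': 0.0213, 'grasp_force': 59.4116}
tool axes [[-0.963, -0.269, -0.003], [-0.269, 0.963, -0.003], [0.004, -0.003, -1.0]]
tool shift to target [0.0003 0.0018 0.0023]
```

move_arm --rows '[[[0, 0, -0.01, 0, 0, 0, 0], [0, 0, -0.02, 0, 0, 0, 0], [0, 0, -0.025, 0, 0, 5.62, 0], [0, 0, -0.025, 0, 0, 5.62, 0], [0, 0, -0.025, 0, 0, 5.62, 0], [0, 0, -0.02, 0, 0, 5.62, 0], [0, 0, -0.01, 0, 0, 5.62, 0], [0, 0, 0, 0, 0, 0, 0], [0, 0, 0, 0, 0, 0, 0]]]'

```text
clock: 13.45
position: [0.4611, -0.2638, 0.2589]
eef_rot: [0.107, 0.994, -0.0, 0.0]
force: [-0.8, -0.1, -2.5]
width: 0.0211
grasp_force: 58.9
```

```bash
python3 st.py .494 .1305 .2595
```

```text
{'clock': 13.45, 'q': [-0.6265, 0.041, 1.3653, 0.0002, 1.7346, -1.9823], 'position': [0.4611, -0.2638, 0.2589], 'force': [-0.8216, -0.0655, -2.4751], 'moment': [0.0331, 0.0174, 0.0126], 'width': 0.0211, 'grasp_force': 58.9161}
tool axes [[-0.977, 0.213, -0.001], [0.213, 0.977, -0.0], [0.001, -0.0, -1.0]]
tool shift to target [ 0.0519  0.3922 -0.0007]
```

move_arm --rows '[[[0.00325, 0.0245, 0, 0, 0, 0, 0], [0.00325, 0.0245, 0, 0, 0, 0, 0], [0.00325, 0.0245, 0, 0, 0, 0, 0], [0.00325, 0.0245, 0, 0, 0, 0, 0], [0.00325, 0.0245, 0, 0, 0, 0, 0], [0.00325, 0.0245, 0, 0, 0, 0, 0], [0.00325, 0.0245, 0, 0, 0, 0, 0], [0.00325, 0.0245, 0, 0, 0, 0, 0], [0.00325, 0.0245, 0, 0, 0, 0, 0], [0.00325, 0.0245, 0, 0, 0, 0, 0], [0.00325, 0.0245, 0, 0, 0, 0, 0], [0.00325, 0.0245, 0, 0, 0, 0, 0], [0.00325, 0.0245, 0, 0, 0, 0, 0], [0.00325, 0.0245, 0, 0, 0, 0, 0], [0.00325, 0.0245, 0, 0, 0, 0, 0], [0.00325, 0.0245, 0, 0, 0, 0, 0], [0, 0, 0, 0, 0, 0, 0], [0, 0, 0, 0, 0, 0, 0]]]'

```text
clock: 14.95
position: [0.4939, 0.131, 0.2563]
eef_rot: [0.106, 0.994, -0.001, -0.002]
force: [-0.2, 0.2, -1.3]
width: 0.0209
grasp_force: 59.5
```

```bash
python3 st.py .572 .1132 .2595; python3 - <<'E'
from h import *
for n in("scene","top"):
    im,d=grab_frame(n); np.savez(f"{n}3.npz",im=im,d=d)
    if n=="scene": cv2.imwrite("pics/s4.png",cv2.resize(im[150:270,220:370,::-1],None,fx=5,fy=5,interpolation=2))
E
```

```text
{'clock': 14.95, 'q': [0.1485, -0.0005, 1.4127, -0.0003, 1.7336, -1.2092], 'position': [0.4939, 0.131, 0.2563], 'force': [-0.1942, 0.2084, -1.2843], 'moment': [-0.0568, 0.0221, 0.0138], 'width': 0.0209, 'grasp_force': 59.4731}
tool axes [[-0.977, 0.212, 0.004], [0.212, 0.977, -0.002], [-0.004, -0.001, -1.0]]
tool shift to target [-0.0801 -0.0009 -0.0035]
```

View pics/s4.png

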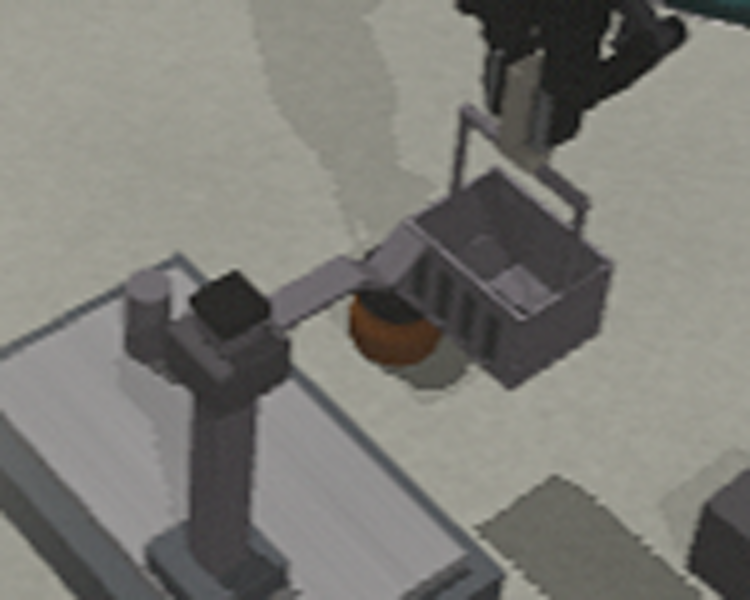

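The basket hangs upright and square in front of the hook, with its tab at crop (522,95) and the hook tip at (410,235).

```bash
python3 - <<'E'
from m1 import *
ex=np.array([.976,-.216]);ey=np.array([.216,.976])
for n in("scene","top"):
    z=np.load(f"{n}3.npz"); P=cloud(n,z["d"]); P[z["d"]==0]=9
    def rp(name,q): 
        a=q[:,:2]@ex;b=q[:,:2]@ey; print(n,name,len(q),"x",np.percentile(a,[3,97]).round(4),"y",np.percentile(b,[3,97]).round(4),"z",np.percentile(q[:,2],[3,50,97]).round(4))
    rp("strip",box(P,[.56,.06,.20],[.62,.16,.236]))
    rp("basketrim",box(P,[.43,.05,.177],[.535,.2,.192]))
    rp("bar",box(P,[.43,.05,.225],[.535,.2,.246]))
    rp("barends",box(P,[.45,.05,.20],[.525,.2,.246]))
p=sense()["position"]; print(p[:2]@ex,p[:2]@ey)
E
```

```text
scene strip 191 x [0.5233 0.5814] y [0.2236 0.2416] z [0.2101 0.2233 0.227 ]
scene basketrim 191 x [0.4223 0.4827] y [0.1943 0.2734] z [0.1772 0.1807 0.187 ]
scene bar 126 x [0.4492 0.4603] y [0.1955 0.2728] z [0.2267 0.239  0.2445]
scene barends 167 x [0.4492 0.4601] y [0.1955 0.2728] z [0.2022 0.2378 0.2441]
top strip 42 x [0.5587 0.5832] y [0.2272 0.2426] z [0.2212 0.2242 0.2285]
top basketrim 25 x [0.4237 0.4832] y [0.1985 0.2743] z [0.1774 0.1797 0.1827]Traceback (most recent call last):
  File "<stdin>", line 9, in <module>
  File "<stdin>", line 6, in rp
    return _quantile_unchecked(
        a, q, axis, out, overwrite_input, method, keepdims, weights)
    return _ureduce(a,
                    func=_quantile_ureduce_func,
    ...<5 lines>...
                    overwrite_input=overwrite_input,
                    method=method)
    r = func(a, **kwargs)
    result = _quantile(arr,
                       quantiles=q,
    ...<2 lines>...
                       out=out,
                       weights=wgt)
    slices_having_nans = np.isnan(arr[-1, ...])
                                  ~~~^^^^^^^^^
IndexError: index -1 is out of bounds for axis 0 with size 0
```

move_arm --rows '[[[0, -0.0015, -0.0035, 0, 0, 0, 0], [-0.0133, 0, 0, 0, 0, 0, 0], [-0.0133, 0, 0, 0, 0, 0, 0], [-0.0133, 0, 0, 0, 0, 0, 0], [-0.0133, 0, 0, 0, 0, 0, 0], [-0.0133, 0, 0, 0, 0, 0, 0], [-0.0133, 0, 0, 0, 0, 0, 0], [0, 0, 0, 0, 0, 0, 0], [0, 0, 0, 0, 0, 0, 0]]]'

```text
clock: 15.8
position: [0.5725, 0.1103, 0.2616]
eef_rot: [0.109, 0.994, -0.0, -0.001]
force: [-0.5, 0.6, -1.5]
width: 0.0214
grasp_force: 59.5
```

```bash
python3 st.py .572 .1132 .2345
```

```text
{'clock': 15.8, 'q': [0.0931, 0.1587, 1.2322, 0.0001, 1.7522, -1.2587], 'position': [0.5725, 0.1103, 0.2616], 'force': [-0.5069, 0.5769, -1.5204], 'moment': [0.0056, 0.0287, 0.0548], 'width': 0.0214, 'grasp_force': 59.4714}
tool axes [[-0.976, 0.217, 0.001], [0.217, 0.976, -0.0], [-0.001, -0.0, -1.0]]
tool shift to target [0.001  0.0027 0.0271]
```

move_arm --rows '[[[0, 0.0015, 0.006, 0, 0, 0, 0], [0, 0, 0.006, 0, 0, 0, 0], [0, 0, 0.006, 0, 0, 0, 0], [0, 0, 0.006, 0, 0, 0, 0], [0, 0, 0.006, 0, 0, 0, 0], [0, 0, 0.004, 0, 0, 0, 0], [0, 0, 0, 0, 0, 0, 0], [0, 0, 0, 0, 0, 0, 0]]]'

```text
clock: 16.47
position: [0.5725, 0.1131, 0.2282]
eef_rot: [0.108, 0.994, 0.0, -0.0]
force: [-0.5, 0.0, 1.1]
width: 0.0209
grasp_force: 59.7
```

```bash
python3 st.py; python3 - <<'E'
from m1 import *
im,d=grab_frame("scene"); cv2.imwrite("pics/s5.png",cv2.resize(im[150:270,220:370,::-1],None,fx=5,fy=5,interpolation=2))
P=cloud("scene",d);P[d==0]=9
q=box(P,[.63,.05,.215],[.7,.16,.28]); print(len(q),np.percentile(q[:,2],[2,50,90,98]))
z=np.load("scene3.npz"); P=cloud("scene",z["d"]); q=box(P,[.63,.05,.215],[.7,.16,.28]); print(len(q),np.percentile(q[:,2],[2,50,90,98]))
E
```

```text
{'clock': 16.4667, 'q': [0.0977, 0.163, 1.2928, 0.0002, 1.686, -1.2558], 'position': [0.5725, 0.1131, 0.2282], 'force': [-0.5139, 0.0265, 1.0888], 'moment': [0.0005, 0.1618, -0.0677], 'width': 0.0209, 'grasp_force': 59.6641}
tool axes [[-0.977, 0.215, 0.0], [0.215, 0.977, 0.0], [-0.0, 0.0, -1.0]]
396 [0.21592388 0.22679237 0.24975902 0.25107753]
426 [0.21597382 0.23008433 0.24974769 0.25136622]
```

View pics/s5.png

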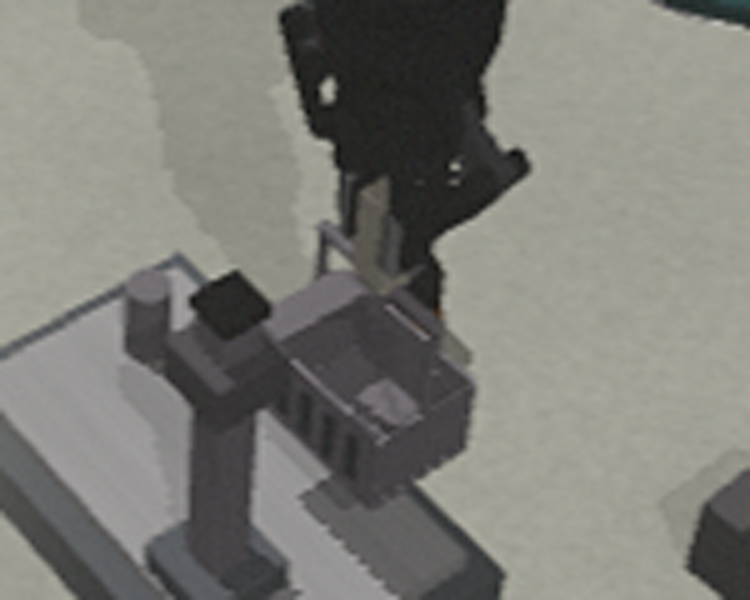

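The crossbar sits in the hook below the tab at crop (385,285), and the hook has sunk slightly. Now the tug.

move_arm --rows '[[[0, 0, 0.003, 0, 0, 0, 0], [0, 0, 0.003, 0, 0, 0, 0], [0, 0, 0.003, 0, 0, 0, 0], [0, 0, 0.003, 0, 0, 0, 0], [0, 0, 0.002, 0, 0, 0, 0], [0, 0, 0, 0, 0, 0, 0], [0, 0, 0, 0, 0, 0, 0], [0, 0, 0, 0, 0, 0, 0]]]'

```text
clock: 17.18
position: [0.5727, 0.113, 0.2143]
eef_rot: [0.108, 0.994, 0.0, 0.0]
force: [-3.2, 0.9, 3.6]
width: 0.0208
grasp_force: 60.0
```

```bash
python3 st.py; cat > hk.py <<'E'
from m1 import *
ex=np.array([.976,-.216]);ey=np.array([.216,.976])
def f(n,d):
    P=cloud(n,d);P[d==0]=9
    a=P[...,:2]@ex;b=P[...,:2]@ey
    q=P[(a>.562)&(a<.585)&(b>.227)&(b<.24)&(P[...,2]>.16)&(P[...,2]<.24)]
    return len(q),np.percentile(q[:,2],[20,50,80]).round(4) if len(q) else 0
for n in("scene","top"):
    im,d=grab_frame(n); print(n,f(n,np.load(f"{n}2.npz")["d"]),f(n,d))
E
python3 hk.py
```

```text
{'clock': 17.1833, 'q': [0.0976, 0.166, 1.3166, 0.0002, 1.6588, -1.2558], 'position': [0.5727, 0.113, 0.2143], 'force': [-3.1734, 0.9469, 3.5966], 'moment': [0.094, 0.5897, 0.0295], 'width': 0.0208, 'grasp_force': 60.0467}
tool axes [[-0.976, 0.216, -0.0], [0.216, 0.976, 0.0], [0.0, 0.0, -1.0]]
scene (47, array([0.2241, 0.225 , 0.226 ])) (50, array([0.2016, 0.2032, 0.2044]))
top (41, array([0.2225, 0.2238, 0.2268])) (0, 0)
```

move_arm --rows '[[[0.001, 0, 0.002, 0, 0, 0, 0], [0, 0, 0.002, 0, 0, 0, 0], [0, 0, 0, 0, 0, 0, 0], [0, 0, 0, 0, 0, 0, 0], [0, 0, 0, 0, 0, 0, 0], [0, 0, 0, 0, 0, 0, 0]]]'

```text
clock: 17.78
position: [0.5725, 0.1131, 0.2104]
eef_rot: [0.109, 0.994, 0.0, 0.001]
force: [0.4, -0.8, 5.1]
width: 0.0214
grasp_force: 60.2
```

```bash
python3 st.py; python3 hk.py
```

```text
{'clock': 17.7833, 'q': [0.0979, 0.1653, 1.3252, -0.0002, 1.6491, -1.2553], 'position': [0.5725, 0.1131, 0.2104], 'force': [0.4098, -0.7984, 5.1171], 'moment': [-0.0323, -0.0458, -0.0031], 'width': 0.0214, 'grasp_force': 60.1816}
tool axes [[-0.976, 0.216, -0.002], [0.216, 0.976, 0.0], [0.002, 0.0, -1.0]]
scene (47, array([0.2241, 0.225 , 0.226 ])) (51, array([0.1984, 0.1993, 0.2003]))
top (41, array([0.2225, 0.2238, 0.2268])) (0, 0)
```

move_arm --rows '[[[0, 0, -0.003, 0, 0, 0, 0], [0, 0, -0.004, 0, 0, 0, 0], [0, 0, -0.004, 0, 0, 0, 0], [0, 0, -0.004, 0, 0, 0, 0], [0, 0, -0.003, 0, 0, 0, 0], [0, 0, 0, 0, 0, 0, 0], [0, 0, 0, 0, 0, 0, 0], [0, 0, 0, 0, 0, 0, 0]]]'

```text
clock: 18.55
position: [0.5722, 0.1131, 0.2276]
eef_rot: [0.109, 0.994, -0.0, 0.0]
force: [4.7, -1.3, 1.2]
width: 0.0213
grasp_force: 60.0
```

```bash
python3 st.py; python3 hk.py
```

```text
{'clock': 18.55, 'q': [0.098, 0.1617, 1.2955, -0.0002, 1.6837, -1.2553], 'position': [0.5722, 0.1131, 0.2276], 'force': [4.7176, -1.2773, 1.2027], 'moment': [-0.1025, -0.8608, 0.0366], 'width': 0.0213, 'grasp_force': 59.9865}
tool axes [[-0.976, 0.216, -0.001], [0.216, 0.976, 0.0], [0.001, -0.0, -1.0]]
scene (47, array([0.2241, 0.225 , 0.226 ])) (53, array([0.2144, 0.2162, 0.2175]))
top (41, array([0.2225, 0.2238, 0.2268])) (0, 0)
```

move_arm --rows '[[[-0.0012, 0, -0.002, 0, 0, 0, 0], [0, 0, 0, 0, 0, 0, 0], [0, 0, 0, 0, 0, 0, 0], [0, 0, 0, 0, 0, 0, 0], [0, 0, 0, 0, 0, 0, 0]]]'

```text
clock: 19.07
position: [0.5725, 0.113, 0.2296]
eef_rot: [0.108, 0.994, 0.0, -0.001]
force: [1.7, -0.2, 0.3]
width: 0.0209
grasp_force: 59.8
```

```bash
python3 st.py; python3 hk.py
```

```text
{'clock': 19.0667, 'q': [0.0976, 0.1634, 1.2895, 0.0003, 1.6902, -1.2559], 'position': [0.5725, 0.113, 0.2296], 'force': [1.7033, -0.1764, 0.269], 'moment': [0.025, -0.2677, -0.0073], 'width': 0.0209, 'grasp_force': 59.8483}
tool axes [[-0.976, 0.216, 0.001], [0.216, 0.976, -0.0], [-0.001, 0.0, -1.0]]
scene (47, array([0.2241, 0.225 , 0.226 ])) (50, array([0.217 , 0.2186, 0.2192]))
top (41, array([0.2225, 0.2238, 0.2268])) (0, 0)
```

Force is near zero and the sink is about 6.5 mm. I'll release and rise.

move_arm --rows '[[[0, 0, 0, 0, 0, 0, 0.025], [0, 0, 0, 0, 0, 0, 0.03], [0, 0, 0, 0, 0, 0, 0.035], [0, 0, 0, 0, 0, 0, 0.04], [0, 0, 0, 0, 0, 0, 0.05], [0, 0, 0, 0, 0, 0, 0.05], [0, 0, -0.005, 0, 0, 0, 0.05], [0, 0, -0.01, 0, 0, 0, 0.05], [0, 0, -0.02, 0, 0, 0, 0.05], [0, 0, -0.03, 0, 0, 0, 0.05], [0, 0, -0.03, 0, 0, 0, 0.05], [0, 0, -0.03, 0, 0, 0, 0.05], [0, 0, 0, 0, 0, 0, 0.05], [0.03, 0, 0, 0, 0, 0, 0.05], [0.03, 0, 0, 0, 0, 0, 0.05], [0.03, 0, 0, 0, 0, 0, 0.05], [0.03, 0, 0, 0, 0, 0, 0.05], [0, 0, 0, 0, 0, 0, 0.05]]]'

```text
clock: 20.67
position: [0.4517, 0.1398, 0.3574]
eef_rot: [0.107, 0.994, 0.001, 0.001]
force: [0.6, -0.2, 0.5]
width: 0.0503
grasp_force: 0.0
```

```bash
python3 st.py; python3 hk.py; python3 - <<'E'
from m1 import *
im,d=grab_frame("scene"); cv2.imwrite("pics/s6.png",cv2.resize(im[120:300,190:415,::-1],None,fx=3.3,fy=3.3,interpolation=2))
P=cloud("scene",d);P[d==0]=9
q=box(P,[.52,-.07,.090],[.62,.02,.15]); print("pin top",q.mean(0))
E
```

```text
{'clock': 20.6667, 'q': [0.1794, -0.0767, 1.2873, 0.0012, 1.929, -1.1763], 'position': [0.4517, 0.1398, 0.3574], 'force': [0.5621, -0.2023, 0.518], 'moment': [-0.0106, -0.0039, -0.0731], 'width': 0.0503, 'grasp_force': 0.0}
tool axes [[-0.977, 0.213, -0.001], [0.213, 0.977, 0.002], [0.002, 0.001, -1.0]]
scene (47, array([0.2241, 0.225 , 0.226 ])) (54, array([0.2179, 0.2193, 0.2204]))
top (41, array([0.2225, 0.2238, 0.2268])) (40, array([0.2163, 0.2187, 0.2202]))
pin top [ 0.56618477 -0.02387126  0.09627966]
```

View pics/s6.png

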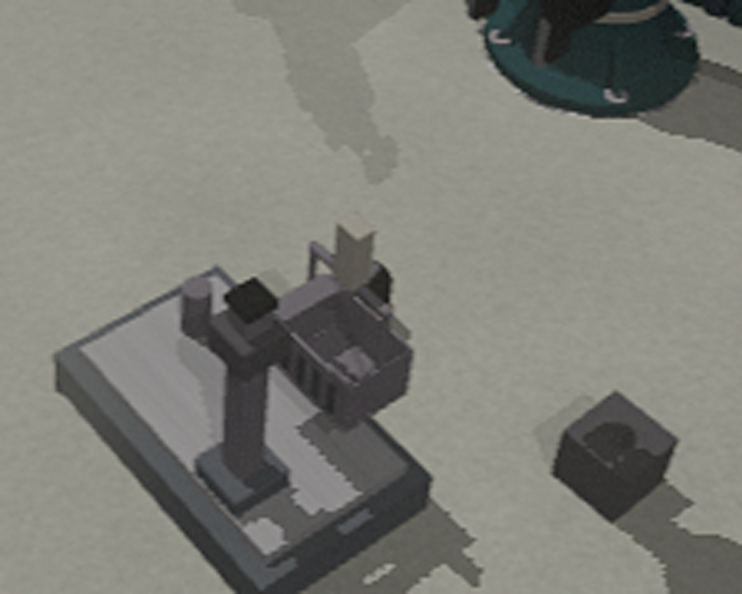

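The basket hangs freely in the hook at crop (345,350). The pin is home at (196,305), and the gripper is clear.

move_arm --rows '[[[0, 0, 0, 0, 0, 0, 0.05], [0, 0, 0, 0, 0, 0, 0.05], [0, 0, 0, 0, 0, 0, 0.05], [0, 0, 0, 0, 0, 0, 0.05], [0, 0, 0, 0, 0, 0, 0.05], [0, 0, 0, 0, 0, 0, 0.05]]]'

```text
clock: 21.32
position: [0.4561, 0.1387, 0.3547]
eef_rot: [0.109, 0.994, -0.0, -0.0]
force: [-0.2, -0.3, -0.1]
width: 0.0502
grasp_force: 0.0
```

```bash
python3 -c "
from station import *
print(close_job())"
```

```text
the job is handed in; nothing more can be done
None
```

The job is handed in at 21.3 s on the clock: the pin is fully home, the basket hung in the hook and was tugged down to about 25.7 mm below empty height, and the hook rose again before I released it; the beaker, bottle and jar were never touched.

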